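# Push a failed 3D print through the flap of the scrap collector

## Robot

A 6-joint arm with a two-finger parallel gripper is mounted at the origin on the work surface. World frame = base frame: x ahead of the robot, y to its left, z up, the work surface at z = 0. Lengths are in m, angles in degrees, forces in N, time in s.
With the tool pointing down it reaches from about 0.35 to 0.95 m from the base axis. Payload 17.4 kg.
Tool frame: the origin (TCP) lies at the very end of the fingers, on their centre line; the grasp point (between the pads) lies manip.grip_depth behind it (manip.grip_depth is the distance from the TCP to the grasp point, in m); z points along the fingers, y is the direction in which the jaws open and shut (so a half turn about z gives the same grasp; the last joint's range is limited). The gripper opens to 93 mm and grips with 3 to 60 N. Pads are 15 mm wide; open, the fingers measure 128 mm over their backs; the gripper's body (75 mm by 188 mm) begins 65 mm behind the grasp point.
Start: joints at [68.022, 6.646, 82.598, -0, 90.757, -2.166], TCP at [0.229, 0.635, 0.219] pointing down, gripper open.
Joint ranges: [-162.19, 162.19], [-47.58, 125.68], [4.15, 143.07], [-65.23, 245.23], [0.69, 171.88], [-170.13, 170.13]. Speed limits (degrees/s): [108.29, 108.29, 127.2, 180, 180, 180].

## Interface

Orientations are given as [roll, pitch, yaw] about the fixed x, y, z axes, in that order (R = Rz(yaw) Ry(pitch) Rx(roll)).
In Python, from station import manip gives the robot as it stands.
- The arm moves only by the shell command python3 -m crank 'ROWS'. ROWS is JSON, a list of rows, each an object with "linear": the shift along the world's x, y, z in m, a list of three; "rot": the turn, a rotation vector about the world's x, y, z in rad, a list of three; "jaw": the closure in counts, from 0 (fully open) to 255 (shut). A call has 1 to 20 rows; each row is the pose to reach, as a shift and turn from the pose commanded when the call began; what a row does not reach only later rows make up. A row lasts 1/12 s, in which the tool goes at most 41.7 mm and 7.16 degrees, less where a joint would pass 70% of its speed; a pose out of reach is approached as far as the arm can. A call with a gripper value outside its range is refused whole. The fingers move at their own pace and stop on an object; the grip force is fixed at half the most. Time passes only in rows, so rows that repeat a pose let the fingers close. It gives the time, the measured TCP pose, the force and the opening at its end, in the units of the state.
- manip.state(): the state, without advancing time (a new reading comes with each control period).
- manip.camera(name): name is "scene" or "side" or "wrist"; returns the picture (400x640x3 uint8, red, green, blue); there is no depth.
- manip.camera_model(name): a dict with "fx", "fy", "cx", "cy" (pixels), "position" and "rotation" of the camera in the world; the wrist camera has in their place "hand_eye" (4x4, takes a point from camera to tool coordinates, whose origin is the TCP and whose axes are the flange's). Camera axes: x right, y up, looking along -z (the intrinsics and any distortion apply to the point x, -y, -z); pixel columns grow to the right and rows downward; lengths in m; the calibration is good to about 2 mm. A picture is of the moment at which its call begins: read the wrist's pose just before it. camera_model takes no time and is no camera call.
- manip.sign_off(): hands the job in, once; it reports no verdict.
Trained networks look in the newest picture that a camera, given by its name, has taken for a name from the list of things; names that differ only in an ending like _2 or _b are one class to them, and where a whole thing is asked for, a point or a joint stands for the part that bears it (a point fixed in the world has none). Each returns a list of dicts, best first, with "conf" (0 to 1); they miss things now and then, are a little off and sometimes report something else, mostly with a low value. They report only what shows in the picture. A call takes as long as a camera call. They do not tell look-alikes from the thing itself.
- manip.silhouettes(camera, thing): "region" (400x640 bool, what is visible of it) and "extent" ([left, top, width, height] in pixels, round what is visible of it).
- manip.mark_of(camera, thing): "point" ([row, column] in pixels: a listed point, or the origin of a listed thing).
The state is a dict: "t": time; "joint_positions": joint angles; "joint_velocities": joint speeds; "joint_torque": joint torques, N m; "eef_pos": TCP position; "orientation": TCP orientation; "contact_force": force on the tool from outside, world axes, zero at the start; "moment": the same for the moment, N m; "finger_gap": opening from 0.0 (shut) to 1.0 (fully open).
Only numpy, scipy, OpenCV 4.12 (cv2) and the standard library are available. Lean on these libraries where they do the work, as an engineer would, in place of code of your own. Each camera call takes 0.05 s, during which the arm holds its last target.

## Task

Scrap the failed print that lies on the feed tray: with the fingertips, push it along the tray and in under the hanging flap until it drops into the bin behind, then draw the fingers back out so that the flap swings fully shut. Slide the print, do not pick it up, and leave the other things on the bench where they are.

Things in the scene. Friction and masses are not known exactly. Their poses are not given: they have to be found in the camera images.
- chute: Scrap-print collector, fixed: grey sheet-metal bin with a clear lid, steel feed tray in front. Origin on the bench straight under the flap, mid-width. x = feed direction into the bin, z up, y left. Tray top is flat, 100 mm above the bench, x -220 to +40 mm; side fences 18 mm high converge from y +-85 at the open front to +-70 mm at the mouth. Bin x 0 to 260, y +-100, lid 195 mm above the bench.
- mouth (a point): Centre of the mouth's lower edge, on the tray under the flap (x = 0). The mouth is 140 mm wide and 78 mm high, closed by the flap. The fixed bar over it is 12 mm high, its top 90 mm above the tray, and reaches 2 mm out towards the tray, so fingers can reach inside only leaning forward (about 30 to 45 degrees, wrist back over the tray).
- landing_end (a point): Middle of the inner end of the tray, 40 mm inside the mouth, at tray height; beyond it a short steep deflector and then the bin floor, 97 mm lower. Fed on slowly, the print tips over this end and drops by itself when its middle is 0 to 12 mm past it, its rear face then being between 5 mm short of the mouth and 7 mm inside; short of that it stays, propping the flap open.
- flap (a joint): Flap angle, rad: 0 to 0.02 = hanging shut, grows as it swings into the bin, stop at 1.45; it cannot open outwards. Aluminium sheet 136 x 68 mm, 25 g, lower edge a rolled hem 7 mm thick, hinged along its top 72 mm above the tray, 4 mm inside the mouth; it hangs 2 mm over the tray. Under 1 N pushes it open, and it falls shut by its weight in under 1 s when nothing holds it.
- flap_edge (a point): Middle of the lower edge of the flap.
- print_center (a point): Centre (half-way up) of the failed print: plastic box 90 mm long (its x), 55 wide (y), 30 high, 60 to 115 g, lying flat on the feed tray, its length along the tray to within 0.35 rad. Its upper half is shifted 5 mm sideways on the lower half and the unfinished open top shows an infill grid.
- good_print: Bystander: a finished print of the same plastic, 90 x 50 x 30 mm with a smooth top and round grille, standing on the bench left of the feed tray. Origin: centre of its underside.
- spool: Bystander: filament spool lying flat on the bench right of the bin, 200 mm across, 66 mm high. Origin: centre of its underside.
- jar: Bystander: small glass jar with metal cap, 52 mm across, 70 mm high, on the bench off the left front corner of the feed tray. Origin: centre of its underside.
Mind the look-alikes: they are no part of the job. Leave any green look-alike of the part that bears print_center alone.

How it is judged:
By the outcome, as a careful person would: the job done as asked, in the order asked, and still so for the second after the job is handed in, with the robot touching nothing.
It also fails if it takes over 38 s, if anything falls off the work surface, if the arm or the gripper's body presses on something with over 40 N, if the wrist force passes 120 N, or if a joint passes its speed limit or range.

## Working session

There is one attempt and no reset: what is moved stays moved. The work goes in short steps, Python scripts to look and compute and a shell command to move; the robot and the scene stay as the last step left them, time stands still between calls to the robot, and variables do not carry over. Pictures are saved under pics/ and viewed, and the job is handed in when it is done.

```bash
ls; mkdir -p pics
python3 - <<'E'
from station import manip
import cv2,numpy as np
print(manip.state()); print(manip.grip_depth)
for c in ["scene","side","wrist"]:
    im=manip.camera(c); cv2.imwrite(f"pics/{c}0.png",im[:,:,::-1])
    m=manip.camera_model(c); print(c,{k:np.round(v,4).tolist() if not isinstance(v,str) else v for k,v in m.items()})
E
```

```text
pics
{'t': 0.0, 'joint_positions': array([ 6.80220291e+01,  6.67580978e+00,  8.26360026e+01,  1.04125596e-03,
        9.07554343e+01, -2.16624455e+00]), 'joint_velocities': array([ 0.11565813,  0.04786916, -0.09554311,  0.11640818, -0.13789646,
       -0.019813  ]), 'joint_torque': array([-5.66335249e-03, -7.21288419e+01, -6.22584271e+01,  7.75486766e-02,
        2.42298940e-02, -1.20782256e-04]), 'eef_pos': array([0.22871193, 0.63486005, 0.21788256]), 'orientation': array([-1.79932841e+02, -3.58230215e-03,  1.60188285e+02]), 'contact_force': array([-0.15221452,  0.3495486 ,  0.28297284]), 'moment': array([ 0.00161798, -0.03155821,  0.0009608 ]), 'finger_gap': 1.001443820440339}
0.0188
scene {'fx': 422.0015, 'fy': 422.0015, 'cx': 317.2894, 'cy': 203.5529, 'position': [1.0543, -0.5563, 0.664], 'rotation': [55.9966, -0.1285, 41.5987]}
side {'fx': 381.9434, 'fy': 381.9434, 'cx': 322.8476, 'cy': 205.0766, 'position': [0.1697, -0.484, 0.6467], 'rotation': [50.3599, -0.721, -35.2935]}
wrist {'fx': 292.6808, 'fy': 292.6808, 'cx': 316.5476, 'cy': 200.5439, 'hand_eye': [[-0.0023, 0.9558, 0.294, 0.0824], [1.0, 0.0021, 0.0009, 0.0001], [0.0002, 0.294, -0.9558, -0.1652], [0.0, 0.0, 0.0, 1.0]]}
```

View pics/scene0.png

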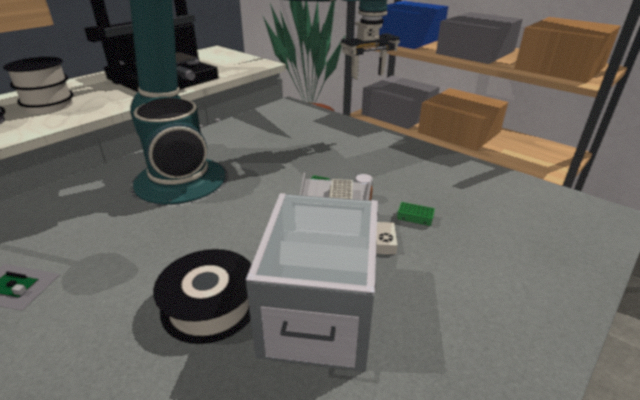

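View pics/side0.png

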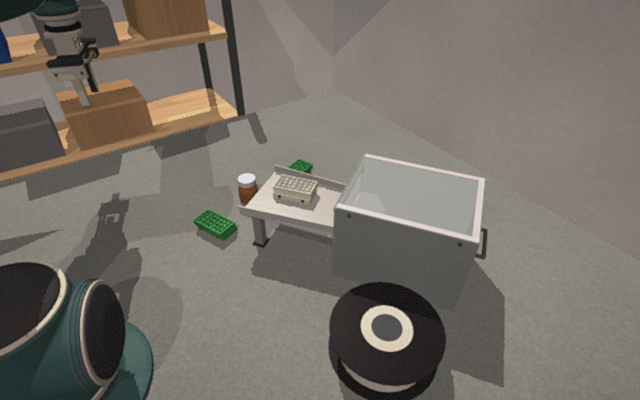

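View pics/wrist0.png

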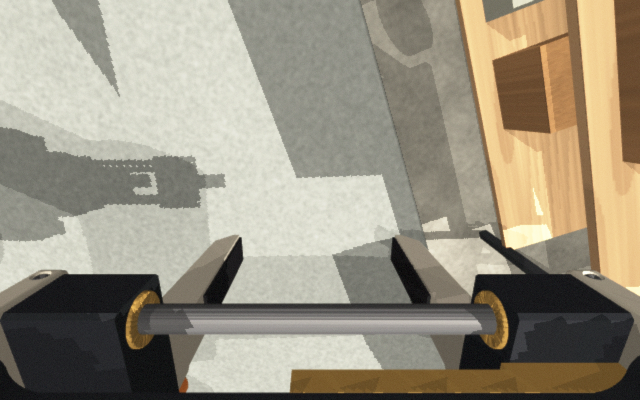

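The scene picture shows the bin at (320,280) with the cream print on the tray at (343,188). The round-grille good print is at (386,237) and green look-alikes are at (416,213) and (318,182). In the side picture the cream infill print is on the tray at (295,188), with green ones at (215,225) and (300,167) and the jar at (248,188). Next I measure.

```bash
cat > h.py <<'E'
from station import manip
import cv2,numpy as np
from scipy.spatial.transform import Rotation as R
def cam(c,st=None):
    m=manip.camera_model(c)
    K=np.array([[m['fx'],0,m['cx']],[0,m['fy'],m['cy']],[0,0,1]])
    if c=='wrist':
        st=st or manip.state()
        T=np.eye(4);T[:3,:3]=R.from_euler('xyz',st['orientation'],degrees=True).as_matrix();T[:3,3]=st['eef_pos']
        T=T@np.array(m['hand_eye']); Rc,p=T[:3,:3],T[:3,3]
    else:
        r=np.array(m['rotation']); Rc=r if r.shape==(3,3) else R.from_euler('xyz',r,degrees=True).as_matrix(); p=np.array(m['position'])
    return K,Rc,p
def proj(C,X):
    K,Rc,p=C; q=(np.atleast_2d(X)-p)@Rc; q=q*[1,-1,-1]; q=q@K.T; return q[:,:2]/q[:,2:]   # col,row
def ray(C,uv):
    K,Rc,p=C; d=np.linalg.inv(K)@[uv[0],uv[1],1]; return p,Rc@(d*[1,-1,-1])
def onz(C,uv,z):
    p,d=ray(C,uv); return p+d*(z-p[2])/d[2]
E
python3 - <<'E'
from h import *
print(manip.camera_model('side').keys(), [k for k in manip.camera_model('side')])
for c in ['scene','side']:
    manip.camera(c)
    for t in ['chute','mouth','landing_end','flap_edge','print_center','good_print','spool','jar']:
        z={'mouth':.1,'landing_end':.1,'flap_edge':.102,'print_center':.115}.get(t,0)
        for d in manip.mark_of(c,t):
            r,cc=d['point']; print(c,t,round(d['conf'],2),np.round([cc,r]),np.round(onz(cam(c),(cc,r),z),3))
print(manip.state()['t'])
E
```

```text
dict_keys(['fx', 'fy', 'cx', 'cy', 'position', 'rotation']) ['fx', 'fy', 'cx', 'cy', 'position', 'rotation']
scene print_center 0.76 [340. 193.] [0.526 0.123 0.115]
scene print_center 0.45 [315. 183.] [0.45  0.116 0.115]
scene print_center 0.16 [384. 242.] [0.711 0.04  0.115]
scene good_print 0.56 [385. 240.] [0.636 0.173 0.   ]
scene spool 0.63 [210. 303.] [ 0.482 -0.245  0.   ]
scene jar 0.54 [360. 202.] [0.486 0.27  0.   ]
side chute 0.68 [344. 241.] [0.59 0.01 0.  ]
side mouth 0.91 [347. 209.] [0.594 0.01  0.1  ]
side print_center 0.95 [298. 190.] [0.53  0.111 0.115]
side print_center 0.83 [212. 225.] [0.322 0.112 0.115]
side print_center 0.49 [293. 170.] [0.563 0.185 0.115]
side spool 0.75 [384. 349.] [ 0.48  -0.251  0.   ]
side jar 0.85 [247. 200.] [0.472 0.282 0.   ]
1.05
```

Run:
```python
import cv2
a=cv2.imread('pics/side0.png')[140:270,190:500]; cv2.imwrite('pics/sidecrop.png',cv2.resize(a,(775,325),interpolation=cv2.INTER_CUBIC))
a=cv2.imread('pics/scene0.png')[165:370,240:450]; cv2.imwrite('pics/scenecrop.png',cv2.resize(a,(588,574),interpolation=cv2.INTER_CUBIC))
```

```text
(no output)
```

View pics/sidecrop.png

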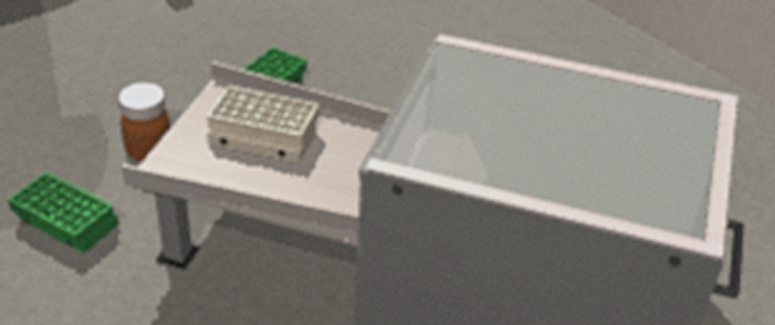

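View pics/scenecrop.png

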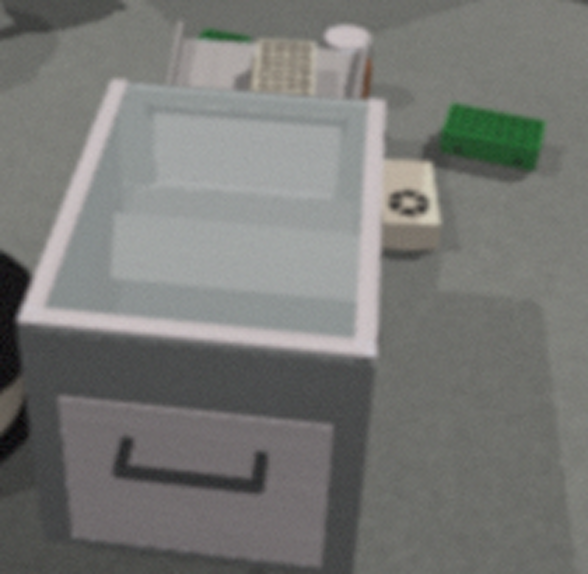

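Run:
```python
from h import *
from scipy.optimize import least_squares
S=cam('scene');D=cam('side')
L=[[0,-.1,.195],[0,.1,.195],[.26,-.1,.195],[.26,.1,.195]]
obs=[(S,L[0],(282.1,193.6)),(S,L[1],(377.1,200.7)),(S,L[2],(247.1,279.3)),(S,L[3],(373.9,291.8)),
(D,L[0],(334.8,206)),(D,L[1],(366,154.4)),(D,L[2],(478,240.8)),(D,L[3],(485.2,178.8)),
(D,[-.22,-.085,.118],(240,206)),(D,[-.22,.085,.118],(274.8,165.2))]
def W(p,X):
    c,s=np.cos(p[2]),np.sin(p[2]); return np.array([p[0]+c*X[0]-s*X[1],p[1]+s*X[0]+c*X[1],X[2]])
f=lambda p:np.concatenate([proj(C,W(p,X))[0]-o for C,X,o in obs])
r=least_squares(f,[.59,.01,-1],loss='soft_l1'); print(r.x,np.degrees(r.x[2])); print(f(r.x).reshape(-1,2).round(1))
p=r.x
# print pose: region in side, fit upper outline
c,s=np.cos(p[2]),np.sin(p[2])
for C,uv in((S,(340,193)),(D,(298,190))):
    w=onz(C,uv,.115)-[p[0],p[1],0]; print('print in chute',(c*w[0]+s*w[1]).round(4),(-s*w[0]+c*w[1]).round(4))
# top corners in side crop: (208,122),(298,137)bottom? 
for uv in((208,120),(232,86),(320,100),(305,132)):
    w=onz(D,(190+uv[0]/2.5,140+uv[1]/2.5),.13)-[p[0],p[1],0]; print('top corner',(c*w[0]+s*w[1]).round(4),(-s*w[0]+c*w[1]).round(4))
```

```text
[ 0.58973706  0.00156965 -0.97777048] -56.02212174323747
[[-2.  -1.9]
 [ 0.1 -1.8]
 [-1.1  0.5]
 [ 0.5  0.7]
 [-0.5 -0.9]
 [-2.  -2.4]
 [ 2.7  0.8]
 [ 0.9 -1.7]
 [-0.4 -1.5]
 [-0.2 -1.2]]
print in chute -0.1372 0.015
print in chute -0.125 0.0126
top corner -0.1712 -0.0189
top corner -0.1739 0.0368
top corner -0.0892 0.0465
top corner -0.084 -0.0032
```

```bash
cat >> h.py <<'E'
P=[.5897,.0016,-.9778]
def frame(p=P):
    c,s=np.cos(p[2]),np.sin(p[2]); return np.array([p[0],p[1],0]),np.array([[c,-s,0],[s,c,0],[0,0,1]])
def w2c(X,p=P):
    o,M=frame(p); return (np.atleast_2d(X)-o)@M
def c2w(X,p=P):
    o,M=frame(p); return np.atleast_2d(X)@M.T+o
def Rt(a,p=P):
    o,M=frame(p);u,n,k=M.T; a=np.radians(a); z=u*np.sin(a)-k*np.cos(a); return np.c_[np.cross(n,z),n,z]
def delta(x,y,z,a,pos=None,ori=None,p=P):
    st=manip.state(); pos=st['eef_pos'] if pos is None else pos; ori=st['orientation'] if ori is None else ori
    R0=R.from_euler('xyz',ori,degrees=True)
    return (c2w([x,y,z],p)[0]-pos).round(4),(R.from_matrix(Rt(a,p))*R0.inv()).as_rotvec().round(4)
E
python3 - <<'E'
from h import *
print(delta(-.21,.01,.2,40,pos=[.229,.635,.219],ori=[180,0,160.19]))
E
```

```text
(array([ 0.2516, -0.4537, -0.019 ]), array([-0.436 , -0.5597, -0.6058]))
```

```bash
python3 -m crank '[{"linear":[0.1,-0.18,0.03],"rot":[0,0,0],"jaw":195},{"linear":[0.1,-0.18,0.03],"rot":[0,0,0],"jaw":195},{"linear":[0.1,-0.18,0.03],"rot":[-0.1,-0.13,-0.14],"jaw":195},{"linear":[0.1,-0.18,0.03],"rot":[-0.15,-0.19,-0.2],"jaw":195},{"linear":[0.252,-0.454,0.02],"rot":[-0.436,-0.56,-0.606],"jaw":195},{"linear":[0.252,-0.454,0.02],"rot":[-0.436,-0.56,-0.606],"jaw":195},{"linear":[0.252,-0.454,0.02],"rot":[-0.436,-0.56,-0.606],"jaw":195},{"linear":[0.252,-0.454,0.02],"rot":[-0.436,-0.56,-0.606],"jaw":195},{"linear":[0.252,-0.454,0.02],"rot":[-0.436,-0.56,-0.606],"jaw":195},{"linear":[0.252,-0.454,0.02],"rot":[-0.436,-0.56,-0.606],"jaw":195},{"linear":[0.252,-0.454,0.0],"rot":[-0.436,-0.56,-0.606],"jaw":195},{"linear":[0.252,-0.454,0.0],"rot":[-0.436,-0.56,-0.606],"jaw":195},{"linear":[0.252,-0.454,0.0],"rot":[-0.436,-0.56,-0.606],"jaw":195},{"linear":[0.252,-0.454,0.0],"rot":[-0.436,-0.56,-0.606],"jaw":195},{"linear":[0.252,-0.454,-0.0],"rot":[-0.436,-0.56,-0.606],"jaw":195},{"linear":[0.252,-0.454,0],"rot":[-0.436,-0.56,-0.606],"jaw":195},{"linear":[0.252,-0.454,0],"rot":[-0.436,-0.56,-0.606],"jaw":195},{"linear":[0.252,-0.454,0],"rot":[-0.436,-0.56,-0.606],"jaw":195}]'
python3 - <<'E'
from h import *
for c in ["wrist","side"]:
    im=manip.camera(c); cv2.imwrite(f"pics/{c}1.png",im[:,:,::-1])
st=manip.state(); print(st['t'],st['joint_positions'].round(1),w2c(st['eef_pos']).round(4))
print(delta(-.21,.01,.2,40))
E
```

```text
t: 2.55
eef_pos: [0.4806, 0.182, 0.2188]
orientation: [180.0, 40.0, 124.0]
contact_force: [-0.3, 0.5, -0.9]
finger_gap: 0.239
2.65 [ 39.8 -13.3 108.3 -39.8  89.9   7.6] [[-0.2104  0.0103  0.2187]]
(array([ 0.    , -0.0005, -0.0187]), array([-0.0001,  0.0003, -0.001 ]))
```

View pics/wrist1.png

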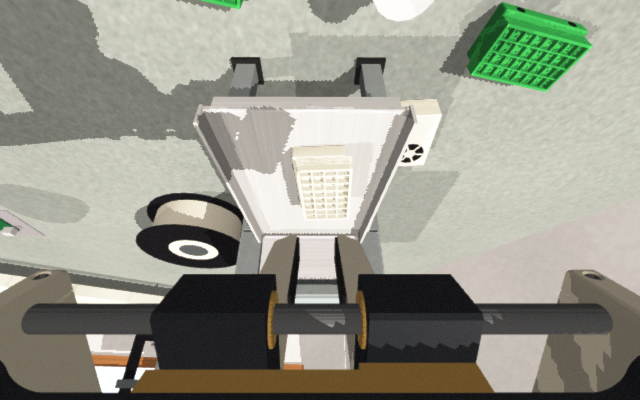

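View pics/side1.png

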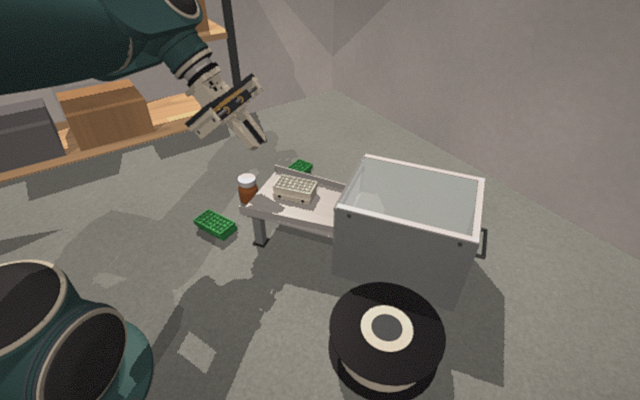

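The wrist picture shows the tray: its open front at the top (200–412, 105), the mouth at the bottom (262–365, 237), and the cream grid-topped print at (323,183). I enlarge it to confirm the part and refine the pose.

Run:
```python
import cv2
a=cv2.imread('pics/wrist1.png')[90:260,190:450]; cv2.imwrite('pics/w1crop.png',cv2.resize(a,(780,510),interpolation=cv2.INTER_CUBIC))
```

```text
(no output)
```

View pics/w1crop.png

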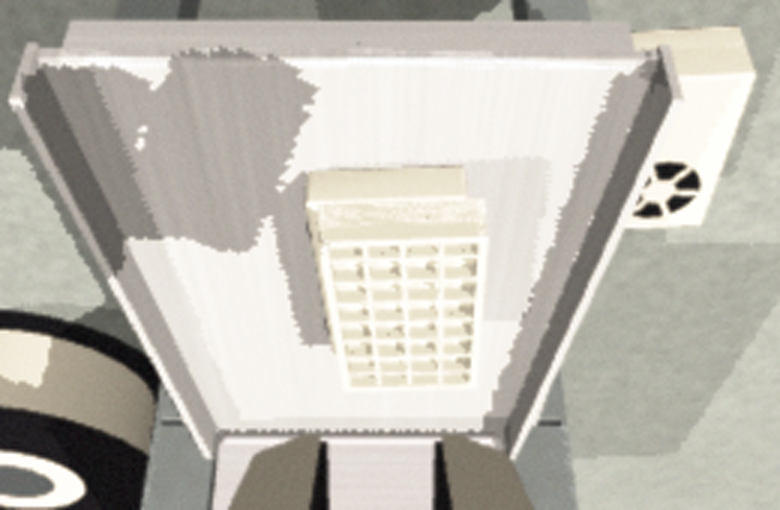

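Run:
```python
from h import *
C=cam('wrist')
for n,uv,z in [('topRearR',(325,240),.13),('topRearL',(488,236),.13),('topFrR',(347,388),.13),('topFrL',(470,385),.13),('botRearR',(308,172),.1),('botRearL',(463,168),.1),('trayFrontR',(38,52),.1),('trayFrontL',(662,60),.1),('fenceFR',(15,100),.118),('fenceFL',(677,97),.118),('fenceMR',(210,458),.118),('fenceML',(515,458),.118),('mouthlineL',(490,432),.1),('mouthR',(225,432),.1)]:
    print(n,w2c(onz(C,(190+uv[0]/3,90+uv[1]/3),z)).round(4)[0])
```

```text
topRearR [-0.1788 -0.0062  0.13  ]
topRearL [-0.1806  0.0414  0.13  ]
topFrR [-0.0901 -0.0026  0.13  ]
topFrL [-0.0923  0.0437  0.13  ]
botRearR [-0.1755 -0.0127  0.1   ]
botRearL [-0.1773  0.0359  0.1   ]
trayFrontR [-0.2223 -0.0825  0.1   ]
trayFrontL [-0.2193  0.0869  0.1   ]
fenceFR [-0.2217 -0.0848  0.118 ]
fenceFL [-0.2224  0.0868  0.118 ]
fenceMR [-0.0015 -0.0702  0.118 ]
fenceML [-0.0012  0.0733  0.118 ]
mouthlineL [0.0077 0.0637 0.1   ]
mouthR [ 0.0074 -0.0662  0.1   ]
```

The part is confirmed: a cream box with an open infill grid on the tray. The green ones and the smooth print with the round grille are bystanders. The chute fit agrees with the tray corners to about 2 mm. The print's rear is at x≈-0.178, y≈0.013, turned about 2°. Now I descend behind it.

```bash
python3 -m crank '[{"linear":[0.006,-0.002,-0.03],"rot":[0,0,0],"jaw":195},{"linear":[0.006,-0.002,-0.06],"rot":[0,0,0],"jaw":195},{"linear":[0.006,-0.002,-0.085],"rot":[0,0,0],"jaw":195},{"linear":[0.006,-0.002,-0.1],"rot":[0,0,0],"jaw":195},{"linear":[0.006,-0.002,-0.107],"rot":[0,0,0],"jaw":195},{"linear":[0.006,-0.002,-0.107],"rot":[0,0,0],"jaw":195},{"linear":[0.006,-0.002,-0.107],"rot":[0,0,0],"jaw":195}]'
python3 - <<'E'
from h import *
for c in ["wrist","side"]:
    im=manip.camera(c); cv2.imwrite(f"pics/{c}2.png",im[:,:,::-1])
a=cv2.imread('pics/side2.png')[120:270,190:500]; cv2.imwrite('pics/side2c.png',cv2.resize(a,(775,375),interpolation=cv2.INTER_CUBIC))
st=manip.state(); print(st['t'],w2c(st['eef_pos']).round(4))
o,M=frame(); print(M[:,0])
E
```

```text
t: 3.23
eef_pos: [0.4872, 0.1794, 0.1127]
orientation: [179.9, 40.0, 123.9]
contact_force: [-0.7, -0.3, -0.6]
finger_gap: 0.239
3.3333 [[-0.2048  0.0146  0.1133]]
[ 0.55884829 -0.82926991  0.        ]
```

View pics/wrist2.png

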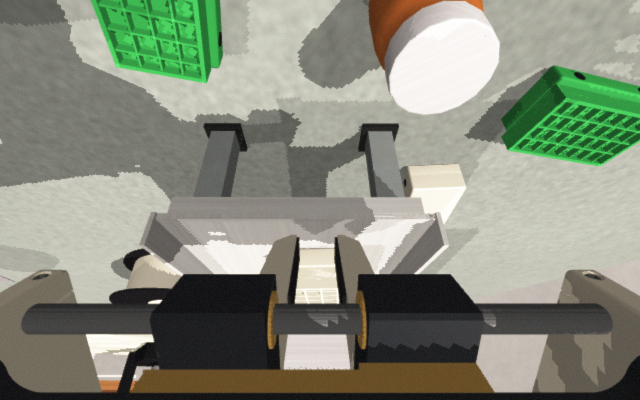

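View pics/side2c.png

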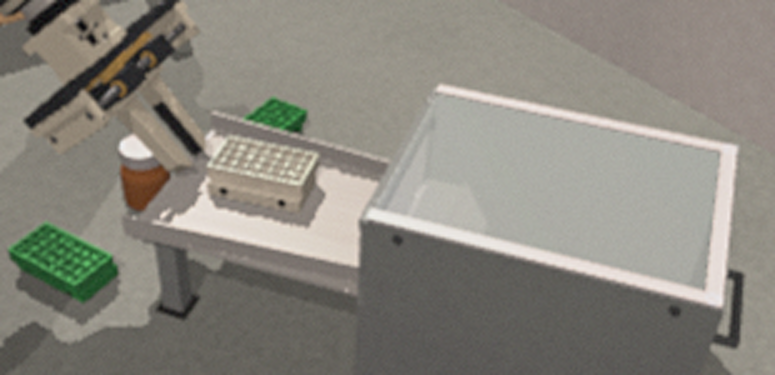

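In the wrist picture the fingers (285–355, 245) sit inside the tray behind the print. The side crop shows a gap of about 2 cm from the tips (205,160) to the print's rear (212,180). Now I push.

```bash
python3 -m crank '[{"linear":[0.0042,-0.0062,0],"rot":[0,0,0],"jaw":195},{"linear":[0.0084,-0.0124,0],"rot":[0,0,0],"jaw":195},{"linear":[0.0126,-0.0187,0],"rot":[0,0,0],"jaw":195},{"linear":[0.0168,-0.0249,0],"rot":[0,0,0],"jaw":195},{"linear":[0.021,-0.0311,0],"rot":[0,0,0],"jaw":195},{"linear":[0.0252,-0.0373,0],"rot":[0,0,0],"jaw":195},{"linear":[0.0293,-0.0435,0],"rot":[0,0,0],"jaw":195},{"linear":[0.0335,-0.0498,0],"rot":[0,0,0],"jaw":195},{"linear":[0.0377,-0.056,0],"rot":[0,0,0],"jaw":195},{"linear":[0.0419,-0.0622,0],"rot":[0,0,0],"jaw":195},{"linear":[0.0461,-0.0684,0],"rot":[0,0,0],"jaw":195},{"linear":[0.0503,-0.0746,0],"rot":[0,0,0],"jaw":195},{"linear":[0.0545,-0.0809,0],"rot":[0,0,0],"jaw":195},{"linear":[0.0587,-0.0871,0],"rot":[0,0,0],"jaw":195},{"linear":[0.0629,-0.0933,0],"rot":[0,0,0],"jaw":195},{"linear":[0.0671,-0.0995,0],"rot":[0,0,0],"jaw":195},{"linear":[0.0713,-0.1057,0],"rot":[0,0,0],"jaw":195},{"linear":[0.0754,-0.112,0],"rot":[0,0,0],"jaw":195},{"linear":[0.0796,-0.1182,0],"rot":[0,0,0],"jaw":195},{"linear":[0.0838,-0.1244,0],"rot":[0,0,0],"jaw":195}]'
python3 - <<'E'
from h import *
for c in ["wrist","side","scene"]:
    im=manip.camera(c); cv2.imwrite(f"pics/{c}3.png",im[:,:,::-1])
a=cv2.imread('pics/side3.png')[120:270,190:500]; b=cv2.imread('pics/scene3.png')[150:300,230:410]
cv2.imwrite('pics/side3c.png',cv2.resize(a,(775,375),interpolation=cv2.INTER_CUBIC))
cv2.imwrite('pics/scene3c.png',cv2.resize(b,(720,600),interpolation=cv2.INTER_CUBIC))
st=manip.state(); print(st['t'],w2c(st['eef_pos']).round(4),st['contact_force'])
E
```

```text
t: 5.0
eef_pos: [0.571, 0.054, 0.1116]
orientation: [180.0, 40.0, 124.0]
contact_force: [-1.0, 1.7, 1.7]
finger_gap: 0.232
5.15 [[-0.0541  0.0135  0.1115]] [0.09233787 0.04196757 0.25866276]
```

View pics/wrist3.png

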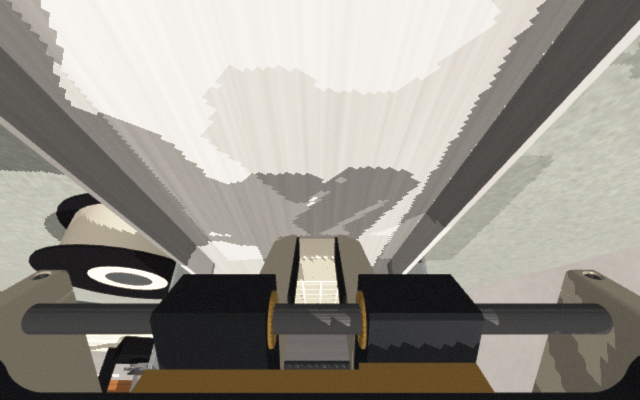

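View pics/side3c.png

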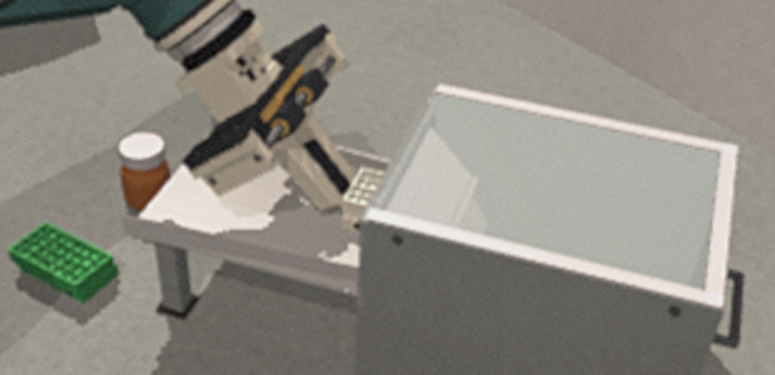

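View pics/scene3c.png

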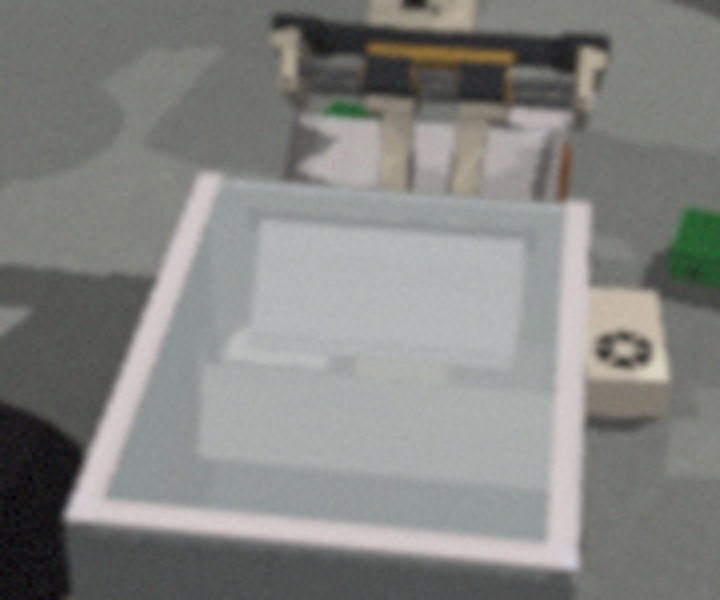

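In the side crop the print's rear half shows just before the bin at (365,190). In the scene crop the flap is swung in over the print, its front showing at (400,370). I continue more slowly.

```bash
python3 -m crank '[{"linear":[0.0022,-0.0033,0],"rot":[0,0,0],"jaw":195},{"linear":[0.0045,-0.0066,0],"rot":[0,0,0],"jaw":195},{"linear":[0.0067,-0.01,0],"rot":[0,0,0],"jaw":195},{"linear":[0.0089,-0.0133,0],"rot":[0,0,0],"jaw":195},{"linear":[0.0112,-0.0166,0],"rot":[0,0,0],"jaw":195},{"linear":[0.0134,-0.0199,0],"rot":[0,0,0],"jaw":195},{"linear":[0.0156,-0.0232,0],"rot":[0,0,0],"jaw":195},{"linear":[0.0179,-0.0265,0],"rot":[0,0,0],"jaw":195},{"linear":[0.0201,-0.0299,0],"rot":[0,0,0],"jaw":195},{"linear":[0.0217,-0.0323,0],"rot":[0,0,0],"jaw":195},{"linear":[0.0229,-0.034,0],"rot":[0,0,0],"jaw":195},{"linear":[0.0236,-0.035,0],"rot":[0,0,0],"jaw":195},{"linear":[0.0243,-0.036,0],"rot":[0,0,0],"jaw":195},{"linear":[0.025,-0.037,0],"rot":[0,0,0],"jaw":195},{"linear":[0.0257,-0.038,0],"rot":[0,0,0],"jaw":195},{"linear":[0.0264,-0.039,0],"rot":[0,0,0],"jaw":195},{"linear":[0.0271,-0.04,0],"rot":[0,0,0],"jaw":195},{"linear":[0.0278,-0.041,0],"rot":[0,0,0],"jaw":195},{"linear":[0.0285,-0.042,0],"rot":[0,0,0],"jaw":195},{"linear":[0.0285,-0.042,0],"rot":[0,0,0],"jaw":195}]'
python3 - <<'E'
from h import *
for c in ["wrist","side","scene"]:
    im=manip.camera(c); cv2.imwrite(f"pics/{c}4.png",im[:,:,::-1])
a=cv2.imread('pics/side4.png')[120:270,190:500]; b=cv2.imread('pics/scene4.png')[150:300,230:410]
cv2.imwrite('pics/side4c.png',cv2.resize(a,(775,375),interpolation=cv2.INTER_CUBIC))
cv2.imwrite('pics/scene4c.png',cv2.resize(b,(720,600),interpolation=cv2.INTER_CUBIC))
st=manip.state(); print(st['t'],w2c(st['eef_pos']).round(4),st['contact_force'])
E
```

```text
t: 6.82
eef_pos: [0.5992, 0.0125, 0.1117]
orientation: [180.0, 40.0, 123.9]
contact_force: [1.0, 0.1, 0.6]
finger_gap: 0.237
6.9667 [[-0.0039  0.0139  0.1116]] [0.56967215 0.7943298  0.47986455]
```

View pics/side4c.png

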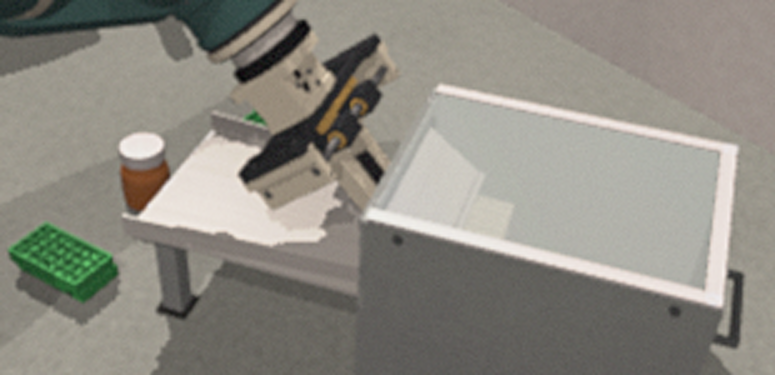

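View pics/scene4c.png

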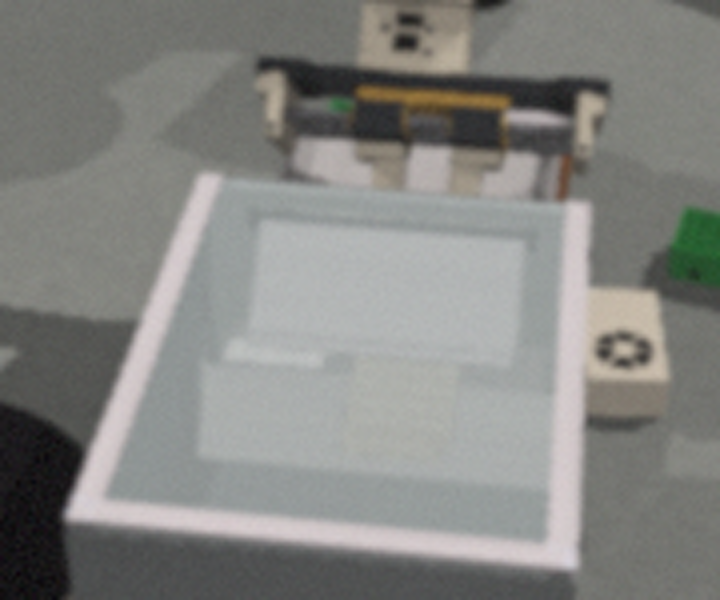

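View pics/wrist4.png

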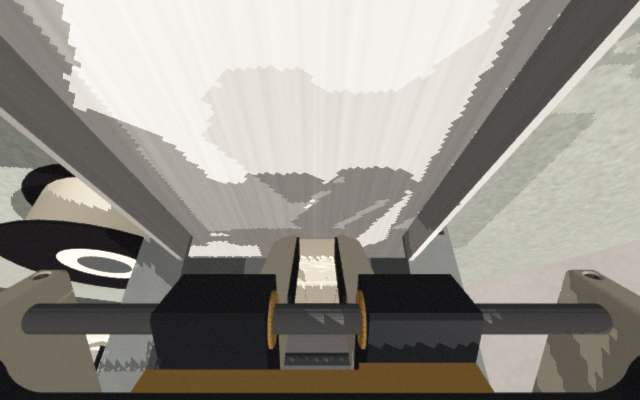

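The print still bridges the tray end: the scene crop shows its top at (400,405) and it hasn't dropped. I go on slowly, 1 mm per row.

```bash
python3 -m crank '[{"linear":[0.0006,-0.0008,0],"rot":[0,0,0],"jaw":195},{"linear":[0.0011,-0.0017,0],"rot":[0,0,0],"jaw":195},{"linear":[0.0017,-0.0025,0],"rot":[0,0,0],"jaw":195},{"linear":[0.0022,-0.0033,0],"rot":[0,0,0],"jaw":195},{"linear":[0.0028,-0.0041,0],"rot":[0,0,0],"jaw":195},{"linear":[0.0034,-0.005,0],"rot":[0,0,0],"jaw":195},{"linear":[0.0039,-0.0058,0],"rot":[0,0,0],"jaw":195},{"linear":[0.0045,-0.0066,0],"rot":[0,0,0],"jaw":195},{"linear":[0.0045,-0.0066,0],"rot":[0,0,0],"jaw":195},{"linear":[0.0045,-0.0066,0],"rot":[0,0,0],"jaw":195}]'
python3 - <<'E'
from h import *
for c in ["wrist","side","scene"]:
    im=manip.camera(c); cv2.imwrite(f"pics/{c}5.png",im[:,:,::-1])
a=cv2.imread('pics/side5.png')[120:270,190:500]; b=cv2.imread('pics/scene5.png')[150:300,230:410]
cv2.imwrite('pics/side5c.png',cv2.resize(a,(775,375),interpolation=cv2.INTER_CUBIC))
cv2.imwrite('pics/scene5c.png',cv2.resize(b,(720,600),interpolation=cv2.INTER_CUBIC))
st=manip.state(); print(st['t'],w2c(st['eef_pos']).round(4),st['contact_force'])
E
```

```text
t: 7.8
eef_pos: [0.6036, 0.006, 0.1116]
orientation: [180.0, 40.0, 124.0]
contact_force: [-0.2, -0.4, -0.5]
finger_gap: 0.232
7.95 [[0.0041 0.014  0.1116]] [-0.71971433 -1.03626081  0.13257589]
```

View pics/side5c.png

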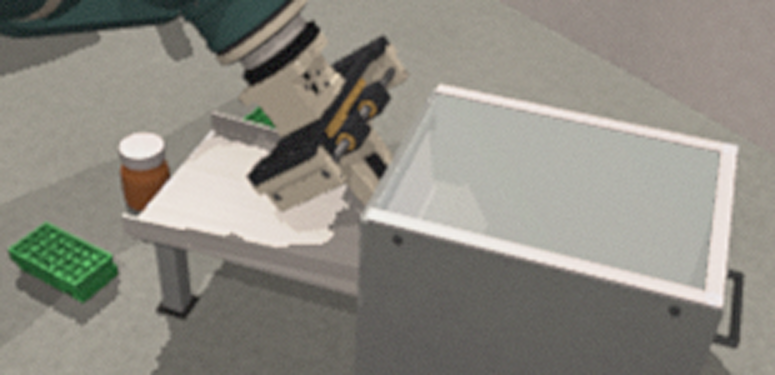

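View pics/scene5c.png

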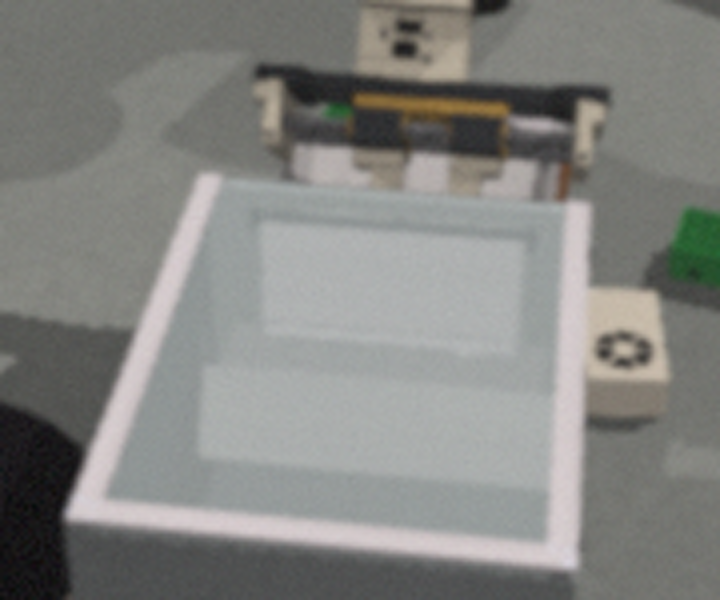

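View pics/wrist5.png

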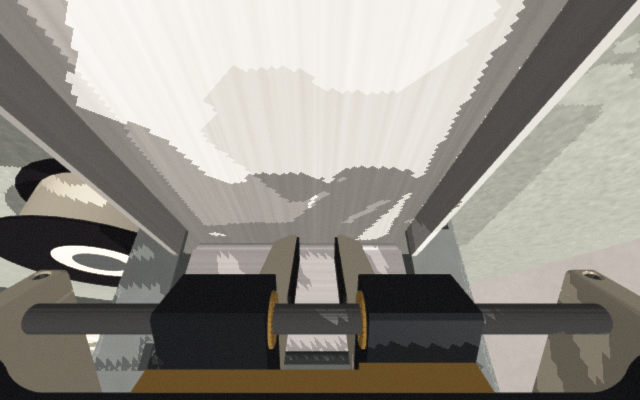

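The print is gone from the tray end: the scene crop no longer shows it under the flap, and the flap is lower, resting near the fingers. I draw straight back out, then lift.

```bash
python3 -m crank '[{"linear":[-0.0056,0.0083,0],"rot":[0,0,0],"jaw":195},{"linear":[-0.0112,0.0166,0],"rot":[0,0,0],"jaw":195},{"linear":[-0.0168,0.0249,0],"rot":[0,0,0],"jaw":195},{"linear":[-0.0224,0.0332,0],"rot":[0,0,0],"jaw":195},{"linear":[-0.0335,0.0498,0],"rot":[0,0,0],"jaw":195},{"linear":[-0.0447,0.0663,0],"rot":[0,0,0],"jaw":195},{"linear":[-0.0559,0.0829,0],"rot":[0,0,0],"jaw":195},{"linear":[-0.067,0.0995,0],"rot":[0,0,0],"jaw":195},{"linear":[-0.08,0.119,0.02],"rot":[0,0,0],"jaw":195},{"linear":[-0.09,0.134,0.05],"rot":[0,0,0],"jaw":195},{"linear":[-0.1,0.149,0.08],"rot":[0,0,0],"jaw":195},{"linear":[-0.11,0.164,0.11],"rot":[0,0,0],"jaw":195},{"linear":[-0.12,0.178,0.12],"rot":[0,0,0],"jaw":195},{"linear":[-0.12,0.178,0.12],"rot":[0,0,0],"jaw":195},{"linear":[-0.12,0.178,0.12],"rot":[0,0,0],"jaw":195},{"linear":[-0.12,0.178,0.12],"rot":[0,0,0],"jaw":195},{"linear":[-0.12,0.178,0.12],"rot":[0,0,0],"jaw":195},{"linear":[-0.12,0.178,0.12],"rot":[0,0,0],"jaw":195},{"linear":[-0.12,0.178,0.12],"rot":[0,0,0],"jaw":195},{"linear":[-0.12,0.178,0.12],"rot":[0,0,0],"jaw":195}]'
python3 - <<'E'
from h import *
for c in ["wrist","side","scene"]:
    im=manip.camera(c); cv2.imwrite(f"pics/{c}6.png",im[:,:,::-1])
a=cv2.imread('pics/side6.png')[120:270,190:500]; b=cv2.imread('pics/scene6.png')[150:300,230:410]
cv2.imwrite('pics/side6c.png',cv2.resize(a,(775,375),interpolation=cv2.INTER_CUBIC))
cv2.imwrite('pics/scene6c.png',cv2.resize(b,(720,600),interpolation=cv2.INTER_CUBIC))
st=manip.state(); print(st['t'],w2c(st['eef_pos']).round(4),st['contact_force'])
for c in ['side','scene','wrist']:
  for t in ['flap_edge','print_center']:
    for d in manip.mark_of(c,t):
        r,cc=d['point']; print(c,t,round(d['conf'],2),round(cc),round(r), w2c(onz(cam(c),(cc,r),.102)).round(3))
E
```

```text
t: 9.62
eef_pos: [0.4837, 0.1836, 0.2312]
orientation: [-180.0, 40.0, 123.9]
contact_force: [0.4, -0.1, -0.2]
finger_gap: 0.236
9.7667 [[-0.2104  0.0139  0.2315]] [0.20792855 0.11401699 0.09696764]
side print_center 0.79 297 170 [[-0.166  0.101  0.102]]
side print_center 0.58 215 225 [[-0.246 -0.146  0.102]]
scene print_center 0.78 414 211 [[-0.102  0.191  0.102]]
scene print_center 0.38 317 184 [[-0.19  -0.048  0.102]]
wrist flap_edge 0.81 307 225 [[ 0.001 -0.001  0.102]]
wrist print_center 0.59 516 46 [[-0.267  0.154  0.102]]
```

View pics/side6c.png

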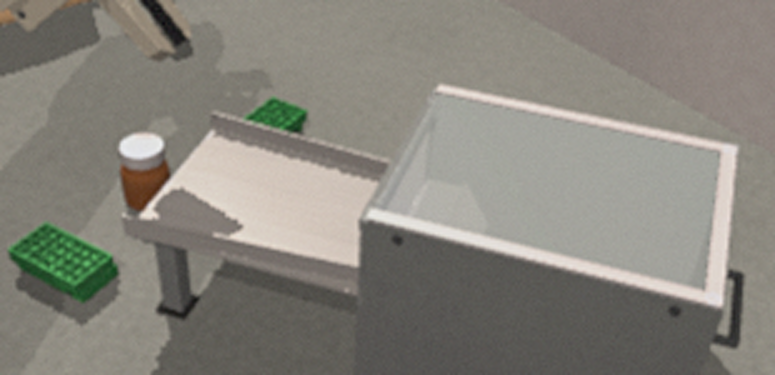

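View pics/scene6c.png

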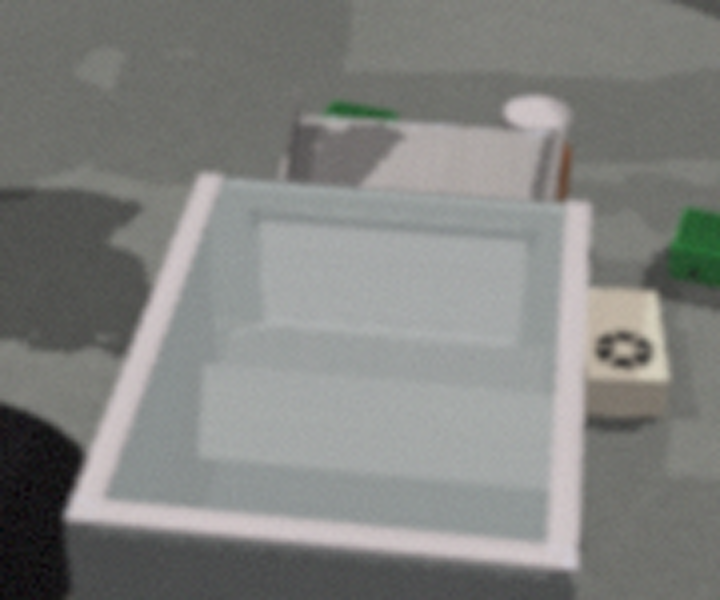

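View pics/wrist6.png

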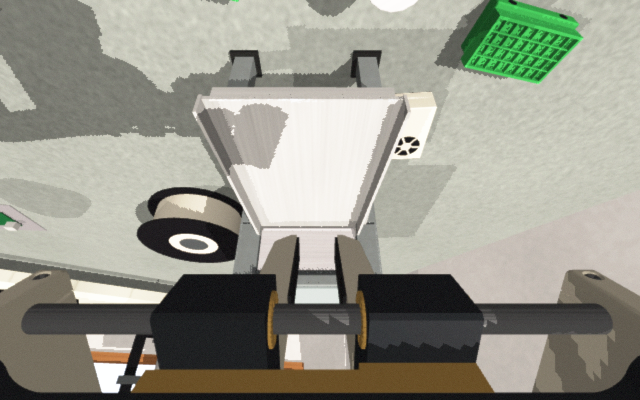

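Tray empty, and the network puts the flap edge at x≈0.001. I check the flap and bystanders against the first pictures by image difference.

Run:
```python
from h import *
o=[]
for c,(r0,r1,c0,c1) in {'scene':(190,300,250,400),'side':(140,250,190,340)}.items():
    a=cv2.imread(f'pics/{c}0.png')[r0:r1,c0:c1];b=cv2.imread(f'pics/{c}6.png')[r0:r1,c0:c1]
    d=np.clip(cv2.absdiff(a,b).astype(int)*3,0,255).astype(np.uint8)
    o.append(np.hstack([a,b,d]))
cv2.imwrite('pics/diff.png',cv2.resize(np.vstack(o),None,fx=1.75,fy=1.75,interpolation=cv2.INTER_CUBIC))
```

```text
(no output)
```

View pics/diff.png

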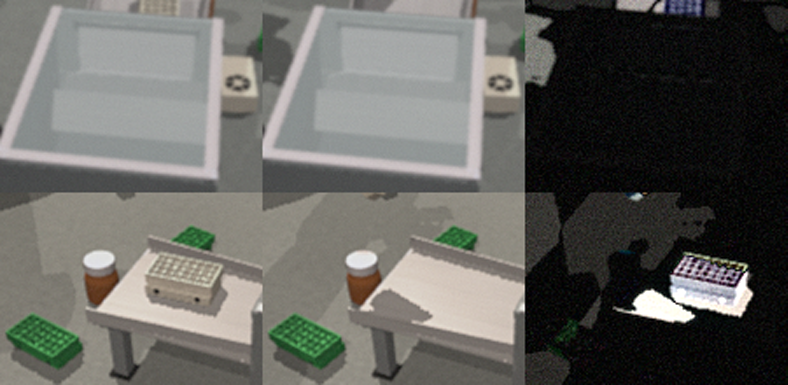

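Run:
```python
from h import *
o=[]
fs=manip.camera('scene');cv2.imwrite('pics/scene7.png',fs[:,:,::-1]); fd=manip.camera('side');cv2.imwrite('pics/side7.png',fd[:,:,::-1])
for c,(r0,r1,c0,c1) in {'scene':(195,250,280,370),'side':(205,260,180,270)}.items():
    a,b,e=[cv2.imread(f'pics/{c}{i}.png')[r0:r1,c0:c1] for i in (0,6,7)]
    d=lambda x:np.clip(cv2.absdiff(a,x).astype(int)*4,0,255).astype(np.uint8)
    o+=[np.hstack([a,e]),np.hstack([d(b),d(e)])]
    A,E=[cv2.cvtColor(cv2.GaussianBlur(x,(0,0),1),cv2.COLOR_BGR2GRAY) for x in(a,e)]
    if c=='scene':
        for col in (30,45,60): print([x[30:50,col].tolist() for x in(A,E)])
cv2.imwrite('pics/diff7.png',cv2.resize(np.vstack(o),None,fx=2.7,fy=2.7,interpolation=cv2.INTER_CUBIC))
```

```text
[[165, 165, 165, 164, 165, 167, 166, 163, 159, 156, 155, 155, 155, 154, 154, 154, 155, 157, 159, 161], [168, 168, 168, 168, 169, 171, 171, 167, 163, 159, 157, 157, 157, 157, 157, 157, 158, 160, 162, 164]]
[[164, 165, 165, 165, 165, 166, 167, 167, 163, 159, 156, 155, 155, 155, 155, 154, 154, 155, 156, 159], [168, 169, 169, 168, 168, 169, 170, 170, 167, 162, 158, 157, 157, 157, 157, 157, 157, 158, 159, 162]]
[[165, 164, 164, 164, 164, 164, 164, 166, 167, 164, 160, 156, 155, 155, 154, 154, 154, 154, 155, 156], [168, 168, 168, 168, 168, 167, 168, 169, 170, 169, 166, 162, 159, 157, 157, 158, 158, 158, 158, 159]]
```

View pics/diff7.png

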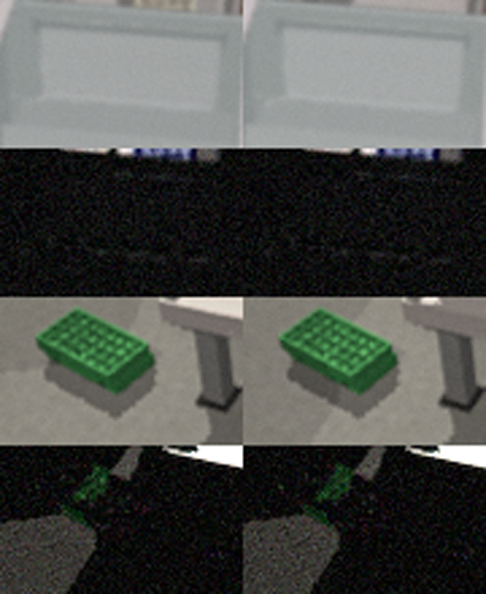

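The flap edge matches its shut picture to about 0.2 px, and the green part differs only by the arm's shadow. I hand in.

```bash
python3 -c "
from station import manip
print(manip.state()['t'],manip.state()['contact_force']); print(manip.sign_off())"
```

```text
10.1667 [ 0.54795674 -0.61096222 -0.70840084]
the job is handed in; nothing more can be done
None
```

I pushed the cream infill print along the tray with the fingertips, tool leaning 40°, until it tipped over the inner end. I then drew the fingers straight back out, lifted clear and handed in at about 10.2 s of the 38 s allowed.

- **Print:** the tray is empty and the print no longer shows at the landing end. I did not see it on the bin floor, which the scene and side cameras cannot see, so the drop rests on its disappearance and the flap falling.
- **Flap:** its lower edge is back within about 0.2 px of the first, shut picture, and the network places it at x ≈ 1 mm.
- **Bystanders:** the good print, the jar and the green look-alikes look unchanged, apart from the arm's shadow. The spool was not in the regions I compared with the first pictures, but it looks in place in the last wrist picture.
- **Forces:** the tool readings stayed within about 3 N after each move, and the fingers were clear of everything at hand-in.
- **Disagreement:** the network's only misreports of the print were on the green look-alikes and the good print, which I ruled out by colour and top.

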